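Free the sagging bolt and hold the polisher gate ajar

TASK

Stop the polisher by pushing the steel mushroom plunger on the grey stop box all the way down and letting it come up again. Then take the bolt of the polisher's gate by its ball knob, lift the sagging bolt so that its nose clears the bent keeper, draw it back clear of the keeper and swing the gate about 25 degrees open, towards the robot. Finish while still gripping the ball knob and holding the gate still at that angle, because it springs shut by itself; leave the other things on the bench where they are.

Things in the scene. Friction and masses are not known exactly. Their poses are not given: they have to be found in the camera images.
- plunger_top (a point): centre of the top face of the stop plunger: a steel mushroom head 36 mm across, 11 mm thick, on a fixed grey box 70 x 70 mm, 55 mm high (head's top 89 mm above the bench when up). It goes straight down 12 mm to its stop against a spring of 3.5 N at first, 8 N at the bottom, and comes up by itself. It may stand on either side of the pen.
- plunger (a joint): how far the stop plunger is pushed down, m: 0 up, 0.012 fully down
- knob: steel ball knob of the bolt, 24 mm diameter, origin at the ball's centre (about 159 mm above the bench at the start, 31 mm above the gate's top edge), on an 8 mm stem, 48 mm above the bolt's axis. Nothing round it is higher than 150 mm. Its y axis runs along the bolt from nose to hinge: the way it is drawn. Best gripped from above, fingers closing across the bolt.
- bolt_nose (a point): tip of the bolt's nose. The bolt is a 10 mm rod along the front of the gate (the robot's side), its axis 22 mm in front of the gate's middle plane. Its last 10 mm, some 60 mm past the knob, are turned 20 mm down and hooked behind the keeper's lip. This point is the middle of the underside of the turned-down part.
- gate_hinge (a point): point on the gate's upright hinge axis, level with the gate's top edge (128 mm above the bench). Its axes are fixed to the pen: x from the robot's side through the shut gate, y along the shut gate from keeper to hinge (left, seen from the robot), z up. The gate, a clear panel in a 12 mm aluminium frame, reaches from here 193 mm along -y.
- pen_middle (a point): middle of the pen's underside edge below the shut gate, on the bench. The pen is a fixed grey open-topped box, 290 mm wide, 225 mm deep, walls up to 120 mm high, with a polishing motor inside; the gate closes its side towards the robot. Axes as for the hinge.
- gate (a joint): opening angle of the gate, rad: 0 shut, growing as it swings towards the robot (clockwise seen from above), up to 1.2; a spring of 0.25 Nm shut, 0.36 Nm at 25 degrees, closes it
- barrel (a joint): how far the bolt's loose barrel is lifted, rad: 0 sagging (nose end 0.1 rad below level), 0.1 level, 0.42 at most. It turns about its one good screw, which lies 22 mm in front of the gate's middle plane, 65 mm from the hinge axis along the gate, 120 mm above the bench. It falls back by its weight, about 2 N at the knob.
- bolt (a joint): how far the bolt is drawn back along the barrel, m: 0.012 to 0.018 at the start, 0 farthest out, 0.065 fully drawn; 1.5 N of friction, stays where left. The nose catches on the lip at about 0.02 unless the knob is lifted at least 10 mm (15 mm is safe; straight up works); clear of the keeper from 0.039. Along the bolt, the knob is 0.107 m less this value from the screw.
- keeper_lip (a point): middle of the top edge of the keeper's bent-up steel lip (23 mm wide, 4 mm thick, top 99 mm above the bench), over which the nose must be lifted. The keeper is a dark bent strap on a 72 mm high post; its front strap is 46 mm wide, up to 148 mm high, 12 mm in front of this point, and blocks the gate until the bolt is drawn.
- jar: bystander: glass jar with a steel lid, 66 mm diameter, 85 mm high; origin under its centre
- tin: bystander inside the pen behind the gate: small tin, 40 mm diameter, 35 mm high; origin under its centre
- rouge: bystander: bar of polishing rouge 35 x 60 x 28 mm, in front of the gate; origin under its centre
- block: bystander: wooden soldering block 70 x 90 x 35 mm; origin under its centre
- bowl: bystander: brass bowl, 80 mm diameter, 35 mm high; origin under its centre
- ringstand: bystander: dark ring stand with a foot 60 mm in diameter, 94 mm high; origin under its centre
- hammer: bystander: small hammer, 200 mm long, lying; origin under its middle
Mind the look-alikes: they are no part of the job. What is shaped like the part that bears plunger_top but purple is not meant.

How it is judged:
On the way, in this order (a step that is already met when the one before it is completed fails the run):
1. the stop plunger is pushed all the way down (at least 10 of its 12 mm) (value of joint plunger above 0.01 m), for 0.05 s.
2. the plunger is up again and the bolt is drawn clear of the keeper (at least 39 mm) (value of joint bolt above 0.039 m and value of joint plunger below 0.003 m), for 0.1 s.
At the end, for the whole second after the job is handed in: The gripper's fingers grip the ball knob (more than 2 N), the bolt is drawn at least 39 mm, and the gate is held still between 0.26 and 0.61 rad (15 to 35 degrees) open; the plunger is up (all of step 2 and value of joint gate between 0.26 and 0.61 rad and velocity of joint gate between -0.1 and 0.1 rad/s and contact force between knob and the fingers above 2 N); the arm keeps its last pose, push and grip.
It fails at once if a bystander is moved more than 30 mm (distance of any of jar, tin, rouge, block, bowl, ringstand, hammer from where it was at the start of the episode above 0.03 m).
It also fails if it takes over 48 s, if anything falls off the work surface, if the arm or the gripper's body presses on something with over 40 N, if the wrist force passes 120 N, or if a joint passes its speed limit or range.

ROBOT

A 7-joint arm with a two-finger parallel gripper is mounted at the origin on the work surface. World frame = base frame: x ahead of the robot, y to its left, z up, the work surface at z = 0. Lengths are in m, angles in rad, forces in N, time in s.
With the tool pointing down it reaches from about 0.4 to 0.9 m from the base axis. Payload 5.5 kg.
Tool frame: the origin (TCP) lies at the very end of the fingers, on their centre line; the grasp point (between the pads) lies 19 mm behind it (robot.pinch_z is the distance from the TCP to the grasp point, in m); z points along the fingers, y is the line along which they close (so a half turn about z gives the same grasp; the last joint's range is limited). The gripper opens to 92 mm and grips with 3 to 60 N. Pads are 19 mm wide; open, the fingers measure 130 mm over their backs; the gripper's body (75 mm by 190 mm) begins 47 mm behind the grasp point.
Start: joints at [1.453, 0.501, -0.427, 1.55, 0.221, 1.138, -0.21], TCP at [0.242, -0.603, 0.227] pointing down, gripper open.
Joint ranges: [-2.88, 2.88], [-0.31, 2.03], [-1.54, 1.56], [0.2, 2.42], [-1.41, 4.55], [0.19, 2.02], [-2.57, 2.57]. Speed limits (rad/s): [2.57, 2.57, 3.14, 3.14, 3.14, 3.14, 3.14].

INTERFACE

Orientations are given as a unit quaternion [x, y, z, w].
In Python, from rig import status, optics, robot gives the robot as it stands.
- The arm moves only by the tool drive_tool, never from a script. Its argument "deltas" is a list of rows, each a list of 7 numbers: the shift along the world's x, y, z in units of 40 cm (1.0 is 40 cm), then the turn, a rotation vector about the world's x, y, z in units of pi/2 rad (1.0 is pi/2 rad), then the opening, from 0 (shut) to 1 (fully open). In form: [[tx, ty, tz, rx, ry, rz, grip], ...]. A call has 1 to 20 rows; each row is the pose to reach, as a shift and turn from the pose commanded when the call began; what a row does not reach only later rows make up. A row lasts 1/8 s, in which the tool goes at most 62.5 mm and 10.7 degrees, less where a joint would pass 70% of its speed; a pose out of reach is approached as far as the arm can. A call with a number of a shift or a turn outside -1 to 1 is refused whole. A call with a gripper value outside its range is refused whole. The fingers move at their own pace and stop on an object; "squeeze" is the grip in N (left out, the last holds). Time passes only in rows, so rows that repeat a pose let the fingers close. It gives the time, the measured TCP pose, the force, the opening and the grip force at its end, in the units of the state.
- status.observe(): the state, without advancing time (a new reading comes with each control period).
- optics.camera(name): name is "scene" or "top"; returns a dict with "frame" (400x640x3 uint8, red, green, blue), "camera_matrix" (3x3 intrinsics, pixels), "k1" (the pictures are not rectified: a ray, as slopes to the right and down, at radius r is drawn at 1 + k1 r^2 times it, then the intrinsics apply), "R" (3x3) and "t" (3): a world point X has camera coordinates R X + t. Camera axes: x right, y down, z forward; pixel columns grow to the right and rows downward; lengths in m; the calibration is good to about 2 mm. A picture is of the moment at which its call begins. There is no depth.
- robot.finish_job(): hands the job in; it is judged then, once.
The state is a dict: "t": time; "q": joint angles; "qd": joint speeds; "joint_efforts": joint torques, N m; "position": TCP position; "tcp_rot": TCP orientation; "force": force on the tool from outside, world axes, zero at the start; "wrist_torque": the same for the moment, N m; "grip_width": opening from 0.0 (shut) to 1.0 (fully open); "gripper_force": force on a finger pad.
Only numpy, scipy, OpenCV 4.12 (cv2) and the standard library are available. Lean on these libraries where they do the work, as an engineer would, in place of code of your own. Each camera call takes 0.05 s, during which the arm holds its last target. There are 200 camera calls.

## Working session

There is one attempt and no reset: what is moved stays moved. The work goes in short steps, Python scripts to look and compute and a tool call to move; the robot and the scene stay as the last step left them, time stands still between calls to the robot, and variables do not carry over. Pictures are saved under pics/ and viewed, at most 10 in all, crops included, and the job is handed in when it is done.

Besides the shell and the picture viewer there is one more tool, called as name([rows], argument=value, ...), one row to a line, values as JSON. drive_tool: Moves the arm, as the interface text tells. Its arguments: {"type":"object","properties":{"deltas":{"type":"array"},"squeeze":{"type":"number"}},"required":["deltas"]}

```bash
ls; mkdir -p pics
python3 - <<'E'
from rig import status, optics, robot
import cv2,pickle
d={}
for n in("scene","top"):
    c=optics.camera(n);d[n]=c
    cv2.imwrite(f"pics/{n}0.png",cv2.resize(c["frame"][:,:,::-1],(800,500)))
    print(n,c["camera_matrix"],c["k1"],c["R"],c["t"])
pickle.dump(d,open("c0.pkl","wb"))
s=status.observe();print(s)
E
```

```text
pics
scene [[468.95780669   0.         320.30715307]
 [  0.         468.95780669 201.70986888]
 [  0.           0.           1.        ]] 0.016628245347496674 [[ 0.60841165  0.79359141 -0.00692321]
 [ 0.57591379 -0.4474963  -0.68415669]
 [-0.54603898  0.41226173 -0.7293022 ]] [-0.26801814 -0.22202726  1.54145528]
top [[368.36151223   0.         318.87428842]
 [  0.         368.36151223 197.58295904]
 [  0.           0.           1.        ]] -0.022877837804464535 [[-0.00863133 -0.99972281 -0.02190461]
 [-0.99867693  0.00972867 -0.0504949 ]
 [ 0.050694    0.02143979 -0.99848408]] [-0.03037958  0.49189402  1.14964547]
{'t': 0.1, 'q': array([ 1.45325928,  0.50179866, -0.42679759,  1.55135668,  0.22081693,
        1.13831703, -0.21027805]), 'qd': array([-0.00114717, -0.00330343, -0.0025252 , -0.00162823,  0.00088737,
       -0.00053355, -0.00091436]), 'joint_efforts': array([-1.17956681e-02, -5.67876399e+01, -5.83827808e+00, -2.79914421e+01,
       -6.88834442e-02,  2.40349222e-02,  4.99641340e-05]), 'position': array([ 0.2412553 , -0.60286983,  0.22574859]), 'tcp_rot': array([ 9.81927450e-01,  1.89255523e-01, -1.48625075e-04, -8.98856683e-04]), 'force': array([0.93048753, 0.3905462 , 0.07014025]), 'wrist_torque': array([-0.00545088, -0.0353913 ,  0.00871371]), 'gripper_force': 0.0, 'grip_width': 1.003213875976471}
```

View pics/scene0.png

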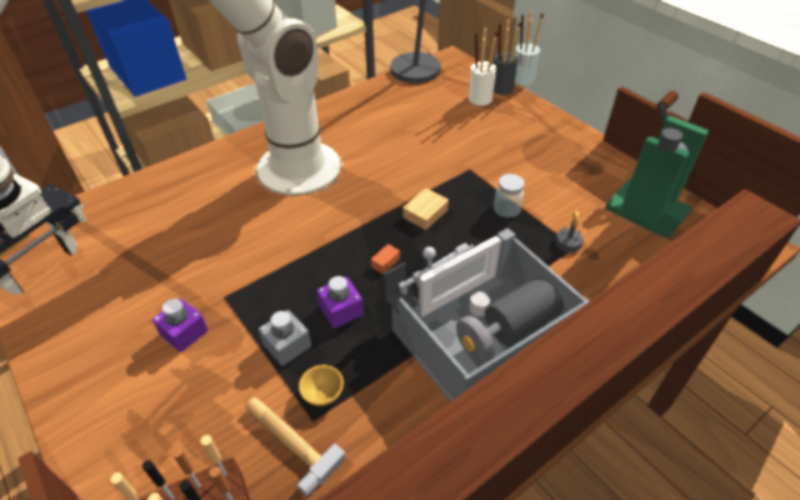

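View pics/top0.png

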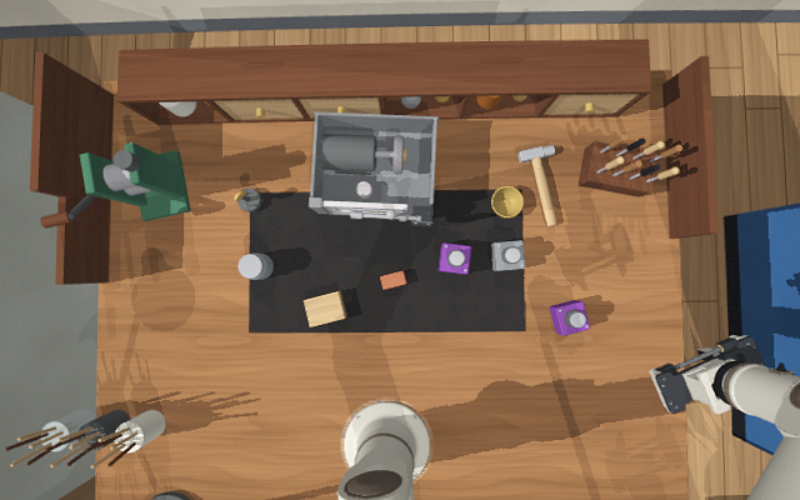

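The stop box could be the grey box at scene (283,325) / top (511,255), or either purple one at scene (339,290) and (175,315) / top (456,258) and (572,318). I take the grey one. The knob is at scene (429,254), in front of the gate. Next, a close crop of both.

```bash
python3 - <<'E'
import cv2,pickle,numpy as np
d=pickle.load(open("c0.pkl","rb"))
def crop(n,x,y,w,h,f=None):
    return cv2.resize(d[n]["frame"][y:y+h,x:x+w,::-1],(400,300),interpolation=cv2.INTER_CUBIC)
a=np.hstack([crop("scene",195,235,80,60),crop("scene",300,180,120,90)])
b=np.hstack([crop("top",380,180,60,45),crop("top",245,135,120,90)])
cv2.imwrite("pics/crop1.png",np.vstack([a,b]))
E
cat > g.py <<'E'
import numpy as np,cv2
def ray(c,u,v):
    K=c["camera_matrix"];k=np.array([c["k1"],0,0,0,0.])
    p=cv2.undistortPoints(np.array([[[u,v]]],float),K,k)[0,0]
    return -c["R"].T@c["t"], c["R"].T@np.r_[p,1]
def atz(c,u,v,z):
    o,r=ray(c,u,v);return o+r*(z-o[2])/r[2]
def tri(l):
    A=0;b=0
    for c,u,v in l:
        o,r=ray(c,u,v);r=r/np.linalg.norm(r);P=np.eye(3)-np.outer(r,r);A=A+P;b=b+P@o
    return np.linalg.solve(A,b)
def proj(c,X):
    return cv2.projectPoints(np.array([X],float),cv2.Rodrigues(c["R"])[0],c["t"],c["camera_matrix"],np.array([c["k1"],0,0,0,0.]))[0][0,0]
E
```

```text
(no output)
```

View pics/crop1.png

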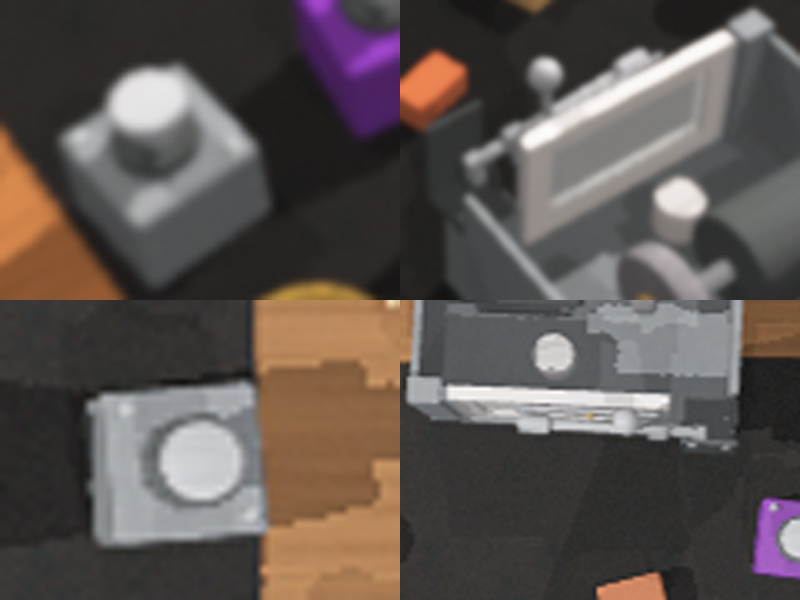

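Run:
```python
import pickle,numpy as np
from g import *
d=pickle.load(open("c0.pkl","rb"));S,T=d["scene"],d["top"]
f=lambda x,y:(245+(x-400)/3.3333,135+(y-300)/3.3333)
h=lambda x,y:(300+(x-400)/3.3333,180+y/3.3333)
P=tri([(S,224.6,254.2),(T,410,204)]);print("plunger",P,atz(S,224.6,254.2,.089),atz(T,410,204,.089))
k=f(625,420);ks=h(546,75)
print("knob",tri([(S,*ks),(T,*k)]),atz(T,*k,.159),atz(S,*ks,.159))
for n,p in dict(gl=(447,393),gr=(668,401),nose=(700,432),barrel=(533,425),penL=(408,400),penTR=(742,300),pillar=(425,388)).items(): print(n,atz(T,*f(*p),.12))
print("gate top scene free",atz(S,*h(528,143),.128),"hinge",atz(S,*h(728,35),.128), "nose",atz(S,*h(476,163),.115))
def show(): pass
for n,l in dict(jar=(255,265),rouge=(393,280),block=(325,310),bowl=(507,202),ring=(248,200),pur=(457,258)).items():print(n,atz(T,l[0]*.8,l[1]*.8,.04))
```

```text
plunger [ 0.46685716 -0.30294172  0.08715053] [ 0.46893517 -0.30254704  0.089     ] [ 0.46626024 -0.30346927  0.089     ]
knob [ 0.55881719 -0.02017993  0.15618795] [ 0.55792317 -0.02105517  0.159     ] [ 0.56126481 -0.02109345  0.159     ]
gl [0.58804255 0.13450845 0.12      ]
gr [ 0.57878236 -0.05676741  0.12      ]
nose [ 0.55164041 -0.0840295   0.12      ]
barrel [0.55932086 0.05992452 0.12      ]
penL [0.58236442 0.16847683 0.12      ]
penTR [ 0.66593277 -0.12159668  0.12      ]
pillar [0.59264526 0.15367364 0.12      ]
gate top scene free [ 0.58257744 -0.05393939  0.128     ] hinge [0.59170338 0.13264124 0.128     ] nose [ 0.56596325 -0.08771642  0.115     ]
jar [0.44889824 0.32107459 0.04      ]
rouge [ 0.40916313 -0.02106611  0.04      ]
block [0.33693781 0.14665418 0.04      ]
bowl [ 0.59860455 -0.30378149  0.04      ]
ring [0.61143501 0.34003349 0.04      ]
pur [ 0.46170699 -0.17859172  0.04      ]
```

The top view and the crop confirm the grey box, with its plunger at (0.467,-0.303,0.087) against an expected 0.089. The knob is at (0.559,-0.0205,0.157) against 0.159, and the gate's yaw is about 2.8°. The distances along the bolt agree too. I'll move above the plunger with the fingers shut, turned about +65°.

drive_tool([
  [0.19,0.25,-0.03,0,0,0.24,0],
  [0.38,0.5,-0.06,0,0,0.48,0],
  [0.564,0.75,-0.1,0,0,0.727,0],
  [0.564,0.75,-0.1,0,0,0.727,0],
  [0.564,0.75,-0.1,0,0,0.727,0],
  [0.564,0.75,-0.1,0,0,0.727,0],
  [0.564,0.75,-0.1,0,0,0.727,0],
  [0.564,0.75,-0.1,0,0,0.727,0],
  [0.564,0.75,-0.19,0,0,0.727,0],
  [0.564,0.75,-0.19,0,0,0.727,0],
  [0.564,0.75,-0.25,0,0,0.727,0],
  [0.564,0.75,-0.25,0,0,0.727,0],
  [0.564,0.75,-0.25,0,0,0.727,0],
], squeeze=20)

```text
t: 1.72
position: [0.4674, -0.3043, 0.1279]
tcp_rot: [0.724, 0.689, 0.0, 0.001]
force: [-0.0, 0.2, 0.3]
grip_width: 0.002
gripper_force: 0.0
```

drive_tool([
  [0,0,-0.05,0,0,0,0],
  [0,0,-0.085,0,0,0,0],
  [0,0,-0.1,0,0,0,0],
  [0,0,-0.11,0,0,0,0],
  [0,0,-0.12,0,0,0,0],
  [0,0,-0.125,0,0,0,0],
  [0,0,-0.13,0,0,0,0],
  [0,0,-0.13,0,0,0,0],
])

```text
t: 2.72
position: [0.4666, -0.3033, 0.0771]
tcp_rot: [0.724, 0.69, -0.001, -0.0]
force: [-9.9, 3.8, 25.0]
grip_width: 0.008
gripper_force: 12.9
```

drive_tool([
  [0,0,0.05,0,0,0,0],
  [0,0,0.15,0,0,0,0],
  [0,0,0.3375,0,0,0,0.5],
  [0.03,0.1,0.3375,0,0,0,1],
  [0.08,0.25,0.3375,0,0,0,1],
  [0.13,0.4,0.3375,0,0,0,1],
  [0.18,0.55,0.3375,0,0,0,1],
  [0.2285,0.706,0.3375,0,0,0,1],
  [0.2285,0.706,0.3375,0,0,0,1],
  [0.2285,0.706,0.3375,0,0,0,1],
  [0.2285,0.706,0.3375,0,0,0,1],
])

```text
t: 4.1
position: [0.5583, -0.0232, 0.2094]
tcp_rot: [0.725, 0.689, -0.001, 0.0]
force: [0.5, -0.2, 0.2]
grip_width: 0.933
gripper_force: 0.0
```

Run:
```python
from rig import status, optics
import cv2,numpy as np
s=status.observe();print(s["position"],s["q"])
a=optics.camera("scene")["frame"][160:280,180:420,::-1]
cv2.imwrite("pics/s2.png",cv2.resize(a,(800,400),interpolation=cv2.INTER_CUBIC))
```

```text
[ 0.55831844 -0.0232329   0.20941225] [ 0.65281121  0.44967027 -0.84586855  1.79096575  0.38017895  1.07338538
 -0.38041436]
```

View pics/s2.png

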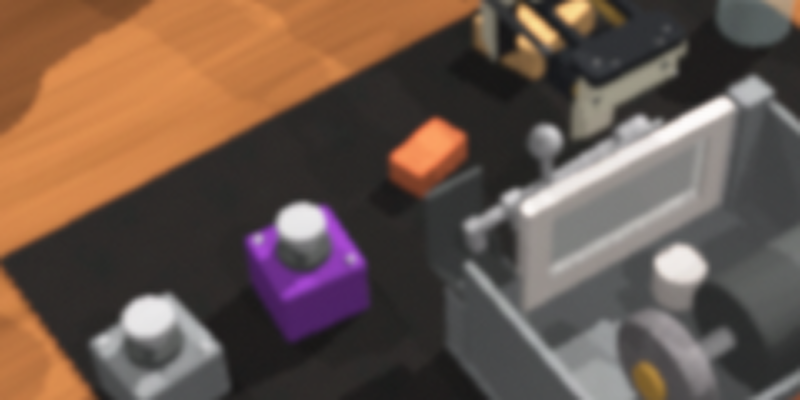

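The plunger is up again at (149,315) in the crop. The knob hasn't moved at (545,140), and the gripper is above it. Now descend and grip.

drive_tool([
  [0,0,-0.06,0,0,0,1],
  [0,0,-0.12,0,0,0,1],
  [0,0,-0.17,0,0,0,1],
  [0,0,-0.17,0,0,0,1],
  [0,0,-0.17,0,0,0,1],
  [0,0,-0.17,0,0,0,0],
  [0,0,-0.17,0,0,0,0],
  [0,0,-0.17,0,0,0,0],
  [0,0,-0.17,0,0,0,0],
  [0,0,-0.17,0,0,0,0],
  [0,0,-0.17,0,0,0,0],
], squeeze=30)

```text
t: 5.52
position: [0.5586, -0.021, 0.1417]
tcp_rot: [0.724, 0.69, -0.0, -0.0]
force: [1.3, -0.1, 1.1]
grip_width: 0.397
gripper_force: 0.0
```

drive_tool([
  [0,0,0,0,0,0,0],
  [0,0,0,0,0,0,0],
  [0,0,0,0,0,0,0],
  [0,0,0,0,0,0,0],
])

```text
t: 6.02
position: [0.5588, -0.0209, 0.1418]
tcp_rot: [0.724, 0.69, 0.0, 0.0]
force: [1.2, -0.2, -2.1]
grip_width: 0.239
gripper_force: 30.0
```

drive_tool([
  [0,0,0.01,0,0,0,0],
  [0,0.002,0.02,0,0,0,0],
  [0,0.005,0.03,0,0,0,0],
  [0,0.008,0.042,0,0,0,0],
  [0,0.01,0.042,0,0,0,0],
  [0.001,0.022,0.042,0,0,0,0],
  [0.002,0.038,0.042,0,0,0,0],
  [0.003,0.054,0.042,0,0,0,0],
  [0.0035,0.07,0.042,0,0,0,0],
  [0.004,0.086,0.042,0,0,0,0],
  [0.005,0.102,0.042,0,0,0,0],
  [0.0055,0.118,0.042,0,0,0,0],
  [0.006,0.1275,0.042,0,0,0,0],
  [0.006,0.1275,0.042,0,0,0,0],
  [0.006,0.1275,0.042,0,0,0,0],
])

```text
t: 7.9
position: [0.5609, 0.0306, 0.1583]
tcp_rot: [0.724, 0.69, 0.0, -0.0]
force: [2.9, 1.1, -6.7]
grip_width: 0.244
gripper_force: 30.0
```

Run:
```python
from rig import status, optics
import cv2,numpy as np
s=status.observe();print(s["position"],s["force"],s["gripper_force"])
a=optics.camera("scene")["frame"][150:270,270:430,::-1]
cv2.imwrite("pics/s3.png",cv2.resize(a,(800,600),interpolation=cv2.INTER_CUBIC))
```

```text
[0.56089485 0.03059985 0.15828626] [ 2.94359353  1.05306831 -6.74164937] 29.999042451381683
```

View pics/s3.png

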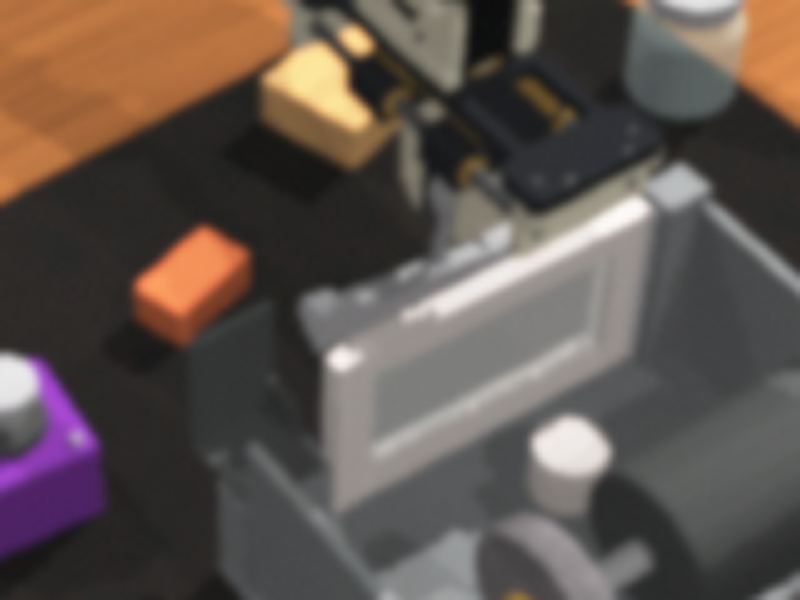

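The bolt is drawn and lifted, with its nose at about crop (320,310), clear of the dark strap at (235,370). Now I swing the gate along the arc about the hinge at (0.588,0.1365).

drive_tool([
  [-0.0114,0.0032,0,0,0,-0.028,0],
  [-0.0228,0.007,0,0,0,-0.056,0],
  [-0.034,0.011,0,0,0,-0.083,0],
  [-0.045,0.0158,0,0,0,-0.111,0],
  [-0.056,0.021,0,0,0,-0.139,0],
  [-0.066,0.0268,0,0,0,-0.167,0],
  [-0.0765,0.0325,0,0,0,-0.194,0],
  [-0.0865,0.039,0,0,0,-0.222,0],
  [-0.096,0.046,0,0,0,-0.25,0],
  [-0.1057,0.0535,0,0,0,-0.278,0],
  [-0.1057,0.0535,0,0,0,-0.278,0],
  [-0.1057,0.0535,0,0,0,-0.278,0],
  [-0.1057,0.0535,0,0,0,-0.278,0],
])

```text
t: 9.57
position: [0.5188, 0.0511, 0.1584]
tcp_rot: [0.856, 0.517, -0.0, -0.0]
force: [2.1, -1.4, -6.1]
grip_width: 0.242
gripper_force: 30.0
```

Run:
```python
from rig import status, optics
import cv2,numpy as np
s=status.observe();print(s["position"],s["force"],s["gripper_force"],s["qd"].round(3))
a=optics.camera("scene")["frame"][150:270,270:430,::-1]
b=optics.camera("top")["frame"][120:240,230:390,::-1]
f=lambda i:cv2.resize(i,(400,300),interpolation=cv2.INTER_CUBIC)
cv2.imwrite("pics/s4.png",np.hstack([f(a),f(b)]))
```

```text
[0.51876282 0.05111554 0.15844423] [ 2.10851679 -1.35635783 -6.14887696] 29.99906748533249 [-0.     0.     0.001 -0.001 -0.001 -0.    -0.003]
```

View pics/s4.png

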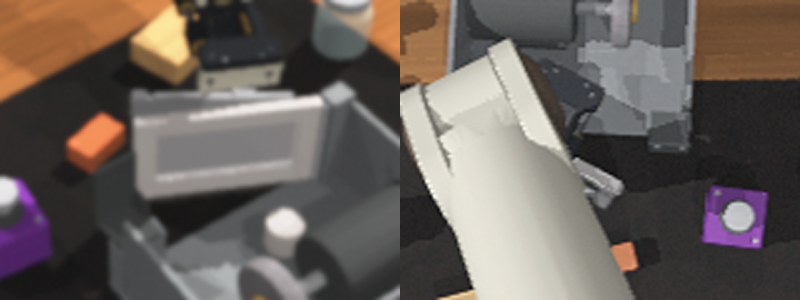

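The gate stands open, with its free top corner at about left crop (135,122). The knob is still gripped and nothing else has moved. I'll check the angle.

Run:
```python
import pickle,numpy as np
from g import *
S=pickle.load(open("c0.pkl","rb"))["scene"]
p=lambda x,y:atz(S,270+x*.4,150+y*.4,.128)
a,b=p(136,122),p(325,98);v=b-a;print(a,b,np.hypot(*v[:2]),"deg",np.degrees(np.arctan2(v[0],v[1]))-2.8)
```

```text
[ 0.50026666 -0.03191096  0.128     ] [0.59084452 0.13902414 0.128     ] 0.19345066061567837 deg 25.11894592241392
```

```bash
python3 -c "
from rig import robot
print(robot.finish_job())"
```

```text
the job is handed in; nothing more can be done
None
```

I pressed the stop plunger down and it came up again, drew the bolt clear, and handed the job in with the gate held at about 25° and the ball knob still gripped at 30 N; no verdict came back.

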